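Fit the divider comb and sort head nuts into the parts tray

ROBOT

A 6-joint arm with a two-finger parallel gripper is mounted at the origin on the work surface. World frame = base frame: x ahead of the robot, y to its left, z up, the work surface at z = 0. Lengths are in m, angles in rad, forces in N, time in s.
With the tool pointing down it reaches from about 0.325 to 0.875 m from the base axis. Payload 4.4 kg.
Tool frame: the origin (TCP) lies between the finger pads; the fingertips stand 22 mm ahead of it and the grasp point (between the pads) lies 3 mm ahead of it (arm.tcp_to_tips is the distance from the TCP to the fingertips, in m); z points along the fingers, y is the direction in which the jaws open and shut (so a half turn about z gives the same grasp; the last joint's range is limited). The gripper opens to 85 mm and grips with 20 to 120 N. Pads are 22 mm wide; open, the fingers measure 114 mm over their backs; the gripper's body (76 mm by 85 mm) begins 54 mm behind the grasp point. The pads swing forward as they close: fully open they stand 13 mm farther back than shut.
Start: joints at [0.978, 0.207, 1.542, -0, 1.393, -0.15], TCP at [0.246, 0.52, 0.253] pointing down, gripper open.
Joint ranges: [-2.73, 2.73], [-0.86, 2.22], [0.23, 2.46], [-1.11, 4.25], [0.08, 2.63], [-2.82, 2.82]. Speed limits (rad/s): [2.79, 2.79, 3.14, 3.14, 3.14, 3.14].

INTERFACE

Orientations are given as a unit quaternion [x, y, z, w].
In Python, from bench import arm, cams gives the robot as it stands. The module is installed in compiled form; this text tells all that it offers. Calls block until the motion is done:
- arm.movep(position, orientation): joint-space move of the TCP to a pose.
- arm.move_straight(position, ori=None, max_speed=0.15): straight line of the TCP; ori=None keeps the orientation; max_speed is the mean speed in m/s.
- arm.movej(angles): joint-space move.
- arm.grip(opening, force=None): finger opening in m; force is the grip in N (None keeps the last); returns when the fingers have stopped.
- arm.wait(seconds).
- arm.ik(position, orientation): joint angles nearest the present ones, or None.
- cams.read_camera(name): name is "side" or "top" or "wrist"; returns a dict with "frame" (400x640x3 uint8, blue, green, red), "range_z" (400x640 float32, m along the optical axis (not along the pixel's ray), 0 where there is no reading), "fx", "fy", "cx", "cy" (pixels), "k1" (the pictures are not rectified: a ray, as slopes to the right and down, at radius r is drawn at 1 + k1 r^2 times it, then the intrinsics apply), "rvec" (rotation vector, rad) and "tvec" (3), from world to camera coordinates, as OpenCV has them. Camera axes: x right, y down, z forward; pixel columns grow to the right and rows downward; lengths in m; the calibration is good to about 2 mm. A picture is of the moment at which its call begins.
A pose or a line that the arm cannot do raises arm.IKError and nothing moves.
- arm.hand_in(): hands the job in, once; it reports no verdict.
Readings, each from a call of its own:
- arm.get_clock(): time.
- arm.get_q(): joint angles.
- arm.get_qvel(): joint speeds.
- arm.get_joint_torque(): joint torques, N m.
- arm.get_eef_pos(): TCP position.
- arm.get_orientation(): TCP orientation.
- arm.get_ft_force(): force on the tool from outside, world axes, zero at the start.
- arm.get_ft_torque(): the same for the moment, N m.
- arm.get_width(): finger opening in m.
Only numpy, scipy, OpenCV 4.12 (cv2) and the standard library are available. Lean on these libraries where they do the work, as an engineer would, in place of code of your own. Each camera call takes 0.05 s, during which the arm holds its last target.

TASK

The freshly washed cylinder-head nuts on the peg rack have to be stored so that each keeps its place. First, while all the nuts are still on their pegs, fit the divider comb into the parts tray, every blade fully home in its own groove; then lift each nut off its peg and put it down inside the tray cell that matches its peg's place in the rack (near-left peg to near-left cell as seen from the robot, and so on), with nothing left riding on a divider. Do not tip over the oil bottle or the jar.

Things in the scene. Friction and masses are not known exactly. Their poses are not given: they have to be found in the camera images.
- tray: Grey steel parts tray fixed to the bench left or right of the midline, turned up to 0.3 rad; 110 mm along its x (away from the robot) by 169 mm along y (to the left), rim 30 mm, floor 13 mm above the bench. Four grooves in the floor run along x from wall to wall (102 mm), 8 mm wide, 10 mm deep, at y = -72, -24, 24, 72 mm. Origin: centre of its underside, on the bench; z up.
- comb_grip (a point): Loose aluminium divider comb (about 220 g) standing on its blades on the bench: this is the centre of its grip bar, 12 mm thick (x), 60 mm long (y), 30 mm tall, sitting on top of the web. 52 mm above the blade bottoms; 55 mm above the bench when seated in the tray. z up, y along the web. The comb is the same either way round.
- comb_foot (a point): Centre of the comb at its blade bottoms. Four upright blades 96 mm long (x), 4 mm thick, 35 mm tall at y = -72, -24, 24, 72 mm, the lowest 7 mm thinned to 2 mm (and 92 mm long) as lead-in; joined by a web 4 mm thick along y at x = 0, 14 to 38 mm up. Seated, the blades rise 25 mm above the tray floor and make two rows of three cells.
- rack: Dark wooden peg rack fixed to the bench across the midline from the tray, turned up to 0.3 rad: 118 mm along its x (away from the robot), 184 mm along its y (to the left), 20 mm thick, six upright steel pegs 9 mm thick at x = -32, 32 and y = 64, 0, -64 mm, tips 81 mm above the bench. Origin: centre of its underside; z up.
- cell0 (a point): Centre of the tray's near-left cell (as seen from the robot), on the tray floor 13 mm above the bench; axes as the tray's. Cells are 49 mm (x) by 44 mm (y), 53 mm apart along x, 48 mm along y.
- cell1 (a point): Centre of the tray's near-middle cell (as seen from the robot), on the tray floor 13 mm above the bench; axes as the tray's. Cells are 49 mm (x) by 44 mm (y), 53 mm apart along x, 48 mm along y.
- cell2 (a point): Centre of the tray's near-right cell (as seen from the robot), on the tray floor 13 mm above the bench; axes as the tray's. Cells are 49 mm (x) by 44 mm (y), 53 mm apart along x, 48 mm along y.
- cell3 (a point): Centre of the tray's far-left cell (as seen from the robot), on the tray floor 13 mm above the bench; axes as the tray's. Cells are 49 mm (x) by 44 mm (y), 53 mm apart along x, 48 mm along y.
- cell4 (a point): Centre of the tray's far-middle cell (as seen from the robot), on the tray floor 13 mm above the bench; axes as the tray's. Cells are 49 mm (x) by 44 mm (y), 53 mm apart along x, 48 mm along y.
- cell5 (a point): Centre of the tray's far-right cell (as seen from the robot), on the tray floor 13 mm above the bench; axes as the tray's. Cells are 49 mm (x) by 44 mm (y), 53 mm apart along x, 48 mm along y.
- peg0 (a point): Tip of the rack's near-left peg.
- peg1 (a point): Tip of the rack's near-middle peg.
- peg2 (a point): Tip of the rack's near-right peg.
- peg3 (a point): Tip of the rack's far-left peg.
- peg4 (a point): Tip of the rack's far-middle peg.
- peg5 (a point): Tip of the rack's far-right peg.
- nut0_mid (a point): Long hexagonal steel sleeve nut, 24 mm across flats, 50 mm tall, 15 mm bore right through, 110 g; starts standing on the rack over the near-left peg (absent in some runs), turned at random. This point is its centre; z along the bore, x normal to a pair of flats (other flats every 60 degrees). All nuts look alike.
- nut1_mid (a point): Long hexagonal steel sleeve nut, 24 mm across flats, 50 mm tall, 15 mm bore right through, 110 g; starts standing on the rack over the near-middle peg (absent in some runs), turned at random. This point is its centre; z along the bore, x normal to a pair of flats (other flats every 60 degrees). All nuts look alike.
- nut2_mid (a point): Long hexagonal steel sleeve nut, 24 mm across flats, 50 mm tall, 15 mm bore right through, 110 g; starts standing on the rack over the near-right peg (absent in some runs), turned at random. This point is its centre; z along the bore, x normal to a pair of flats (other flats every 60 degrees). All nuts look alike.
- nut3_mid (a point): Long hexagonal steel sleeve nut, 24 mm across flats, 50 mm tall, 15 mm bore right through, 110 g; starts standing on the rack over the far-left peg (absent in some runs), turned at random. This point is its centre; z along the bore, x normal to a pair of flats (other flats every 60 degrees). All nuts look alike.
- nut4_mid (a point): Long hexagonal steel sleeve nut, 24 mm across flats, 50 mm tall, 15 mm bore right through, 110 g; starts standing on the rack over the far-middle peg (absent in some runs), turned at random. This point is its centre; z along the bore, x normal to a pair of flats (other flats every 60 degrees). All nuts look alike.
- nut5_mid (a point): Long hexagonal steel sleeve nut, 24 mm across flats, 50 mm tall, 15 mm bore right through, 110 g; starts standing on the rack over the far-right peg (absent in some runs), turned at random. This point is its centre; z along the bore, x normal to a pair of flats (other flats every 60 degrees). All nuts look alike.
- oil_bottle: Grey plastic oil bottle standing on the bench, 54 mm diameter, 130 mm tall; origin at its base centre. A bystander.
- jar: Glass jar with steel lid standing on the bench, 60 mm diameter, 75 mm tall; origin at its base centre. A bystander.

How it is judged:
On the way:
1. the comb is fully home in the tray's grooves while all nuts are still on their pegs (z of comb_grip in the frame of tray between 0.05 and 0.0585 m and horizontal distance between comb_grip and tray below 0.007 m and angle between the y axis of comb_grip and the y axis of tray, either way round below 0.06 rad and angle between comb_grip's own z axis and vertical below 0.05 rad and horizontal distance between nut0_mid and peg0 below 0.012 m and horizontal distance between nut1_mid and peg1 below 0.012 m and horizontal distance between nut2_mid and peg2 below 0.012 m and horizontal distance between nut3_mid and peg3 below 0.012 m and horizontal distance between nut4_mid and peg4 below 0.012 m and horizontal distance between nut5_mid and peg5 below 0.012 m), for 0.2 s.
At the end, for the whole second after the job is handed in: The comb is fully home (within 3.5 mm of seated height, 7 mm of the tray centre, level and in line within 0.05 rad) and every present nut is at rest in its own cell, its centre within 20 mm sideways of the cell centre and less than 46 mm above the bench; it may stand or lean (z of comb_grip in the frame of tray between 0.05 and 0.0585 m and horizontal distance between comb_grip and tray below 0.007 m and angle between the y axis of comb_grip and the y axis of tray, either way round below 0.06 rad and angle between comb_grip's own z axis and vertical below 0.05 rad and linear speed of each of comb, nut0, nut1, nut2, nut3, nut4, nut5 below 0.02 m/s and horizontal distance between nut0_mid and cell0 below 0.02 m and z of each of nut0_mid, nut1_mid, nut2_mid, nut3_mid, nut4_mid, nut5_mid in the frame of tray below 0.046 m and horizontal distance between nut1_mid and cell1 below 0.02 m and horizontal distance between nut2_mid and cell2 below 0.02 m and horizontal distance between nut3_mid and cell3 below 0.02 m and horizontal distance between nut4_mid and cell4 below 0.02 m and horizontal distance between nut5_mid and cell5 below 0.02 m); the robot touches nothing.
It fails at once if the oil bottle is tipped over (angle between oil_bottle's own z axis and vertical above 0.6 rad).
It fails at once if the jar is tipped over (angle between jar's own z axis and vertical above 0.6 rad).
Of nut0, nut1, nut2, nut3, nut4, nut5 only 4 to 6 are there at a start; the rules pass over those that are not, and their reading is None.
At some moment in a run one of comb may be knocked a few centimetres aside while the robot is not near it.
Once in a run the grip may slacken for a moment while it holds something.
It also fails if it takes over 210 s, if anything falls off the work surface, if the arm or the gripper's body presses on something with over 40 N, if the wrist force passes 120 N, or if a joint passes its speed limit or range.

## Working session

There is one attempt and no reset: what is moved stays moved. The work goes in short steps, each a Python script; the robot and the scene stay as the last script left them, time stands still between calls to the robot, and variables do not carry over. Pictures are saved under pics/ and viewed, and the job is handed in when it is done.

```bash
mkdir -p pics && ls -la && python3 - <<'E'
from bench import arm, cams
import cv2, numpy as np
print(arm.get_clock(), arm.get_eef_pos(), arm.get_orientation(), arm.get_width())
for n in ["side","top","wrist"]:
    d=cams.read_camera(n)
    cv2.imwrite(f"pics/a_{n}.png",d["frame"])
    np.savez(f"a_{n}.npz",**d)
    R=cv2.Rodrigues(np.array(d["rvec"]))[0]
    print(n,d["fx"],d["fy"],d["cx"],d["cy"],d["k1"],-R.T@np.array(d["tvec"]).ravel(),R[2])
E
```

```text
total 12
drwxr-xr-x  3 agent agent 4096 Dec  7 15:01 .
drwxr-xr-x 23 root  root  4096 Dec  7 15:01 ..
drwxr-xr-x  2 agent agent 4096 Dec  7 15:01 pics
0.0 [0.24598478 0.51893157 0.25209891] [ 2.19601419e-01  9.75588981e-01 -1.09164493e-03 -4.05657048e-04] 0.08526384470574759
side 408.2053326693055 408.2053326693055 320.5662934689356 197.14230591910007 0.03172200709729116 [0.31561575 0.64032998 0.55637707] [ 0.32181503 -0.76222263 -0.56165091]
top 460.0119306731347 460.0119306731347 317.3206260871701 197.71786676311316 -0.0276899518341651 [ 0.40354847 -0.01008057  1.32340329] [ 1.37576016e-01  1.73501116e-05 -9.90491211e-01]
wrist 320.4434984386445 320.4434984386445 314.6045485378514 206.15198885707267 -0.006810476662132133 [0.18189349 0.55049256 0.37248516] [ 0.24879106 -0.12014038 -0.96107716]
```

View pics/a_top.png

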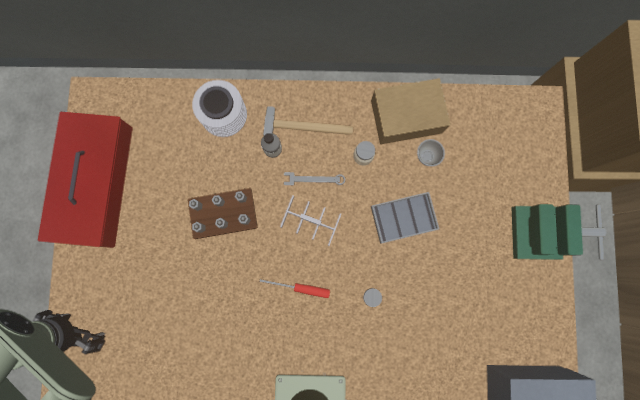

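View pics/a_side.png

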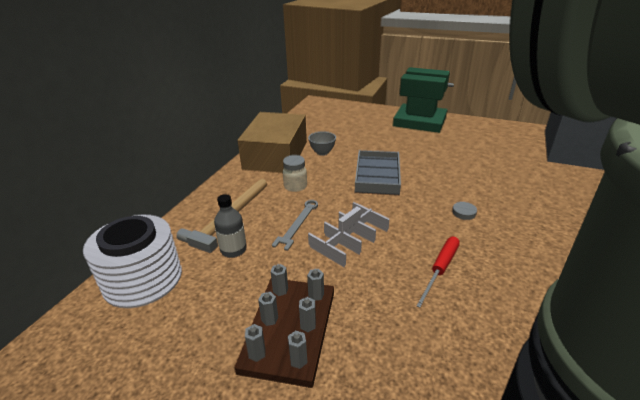

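View pics/a_wrist.png

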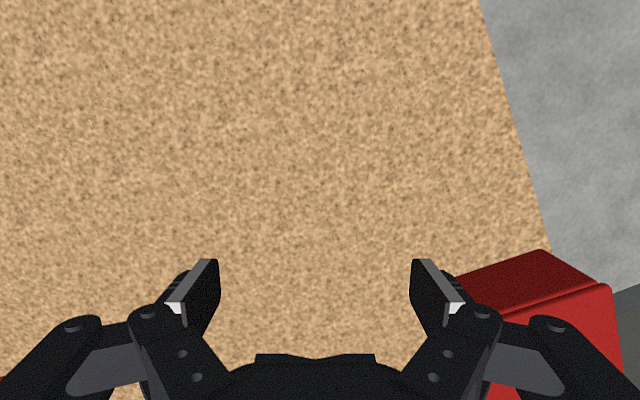

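The top view shows all six nuts on the rack around (222,213), the comb around (310,220) and the tray around (404,218). The bottle is at (271,145) and the jar at (365,152). I'll get coarse positions from the top camera first, then closer wrist views.

```bash
cat > h.py <<'E'
import numpy as np, cv2
from scipy.spatial.transform import Rotation as Rot
def load(n): 
    d=dict(np.load(n)); return {k:(v if v.ndim else v.item()) for k,v in d.items()}
def KR(d):
    return np.array([[d["fx"],0,d["cx"]],[0,d["fy"],d["cy"]],[0,0,1.]]), cv2.Rodrigues(np.array(d["rvec"],float))[0], np.array(d["tvec"],float).ravel()
def rays(d,uv):
    K,R,t=KR(d); uv=np.asarray(uv,float).reshape(-1,1,2)
    xy=cv2.undistortPoints(uv,K,np.array([d["k1"],0,0,0,0.])).reshape(-1,2)
    return -R.T@t, xy, R
def onplane(d,uv,z):
    c,xy,R=rays(d,uv); v=np.c_[xy,np.ones(len(xy))]@R
    return c+v*((z-c[2])/v[:,2])[:,None]
def cloud(d):
    h,w=d["range_z"].shape; u,v=np.meshgrid(np.arange(w),np.arange(h))
    c,xy,R=rays(d,np.c_[u.ravel(),v.ravel()])
    P=(np.c_[xy,np.ones(len(xy))]*d["range_z"].ravel()[:,None])@R+c
    P[d["range_z"].ravel()==0]=np.nan
    return P.reshape(h,w,3)
def proj(d,P):
    K,R,t=KR(d)
    return cv2.projectPoints(np.asarray(P,float).reshape(-1,1,3),np.array(d["rvec"],float),t,K,np.array([d["k1"],0,0,0,0.]))[0].reshape(-1,2)
def down(yaw):  # tool down; jaw (tool y) axis at world angle yaw
    y=np.array([np.cos(yaw),np.sin(yaw),0]); z=np.array([0,0,-1.]); x=np.cross(y,z)
    return Rot.from_matrix(np.c_[x,y,z]).as_quat()
def snap(n,tag):
    from bench import cams
    d=cams.read_camera(n); cv2.imwrite(f"pics/{tag}.png",d["frame"]); np.savez(f"{tag}.npz",**d); return d
E
python3 - <<'E'
from h import *
d=load("a_top.npz"); P=cloud(d)
print("floor z",np.nanmedian(P[250:280,330:350,2]))
# objects above the bench
for nm,(u0,u1,v0,v1),zmin in [("rack",(180,265,182,245),.012),("tray",(365,445,188,248),.008),("comb",(272,350,188,250),.015),("bottle",(255,290,128,162),.02),("jar",(350,380,138,168),.02)]:
    Q=P[v0:v1,u0:u1]; m=(Q[...,2]>zmin)
    q=Q[m]; 
    n,l,s=cv2.connectedComponentsWithStats(m.astype(np.uint8))[:3]
    r=cv2.minAreaRect(q[:,:2].astype(np.float32)*1000)
    print(nm,m.sum(),q[:,2].max().round(3),[np.round(x,1) for x in r])
from bench import arm; print(arm.tcp_to_tips)
E
```

```text
floor z -0.00042799979607499594
rack 2658 0.084 [array([536.4, 262. ]), array([118.9, 185.1]), np.float64(11.0)]
tray 1946 0.036 [array([ 510.3, -266.1]), array([158.8, 171.2]), np.float64(14.6)]
comb 393 0.072 [array([520.3,   8.2]), array([148.4,  96.2]), np.float64(70.1)]
bottle 429 0.135 [array([745.2, 124.2]), array([84.9, 52.4]), np.float64(3.0)]
jar 394 0.082 [array([ 712.6, -139.7]), array([56. , 54.7]), np.float64(14.4)]
0.022
```

```bash
python3 - <<'E'
from h import *
from bench import arm
def tryyaw(p,yaw):
    for k in (0,np.pi):
        q=arm.ik(p,down(yaw+k)); print(np.round(yaw+k,2), None if q is None else np.round(q,2))
tryyaw([.536,.262,.25],np.radians(11)); tryyaw([.536,.262,.25],np.radians(101))
tryyaw([.52,.008,.25],np.radians(-20)); tryyaw([.505,-.266,.25],np.radians(12)); tryyaw([.505,-.266,.25],np.radians(102))
arm.movep([.536,.262,.27],down(np.radians(101))); print(arm.get_clock()); snap("wrist","w_rack")
arm.movep([.505,-.266,.27],down(np.radians(102))); print(arm.get_clock()); snap("wrist","w_tray")
snap("top","t_far"); 
arm.movep([.52,.008,.27],down(np.radians(-20))); print(arm.get_clock()); d=snap("wrist","w_comb")
R=KR(d)[1]; print(-R.T@KR(d)[2],arm.get_eef_pos(),arm.get_q())
E
```

```text
0.19 [ 0.31  0.25  1.49 -0.    1.4   0.12]
3.33 None
1.76 [ 0.31  0.25  1.49 -0.    1.4  -1.45]
4.9 [ 0.31  0.25  1.49 -0.    1.4   1.69]
-0.35 [-0.15  0.09  1.68 -0.    1.37  0.2 ]
2.79 None
0.21 [-0.64  0.2   1.56 -0.    1.39 -0.85]
3.35 [-0.64  0.2   1.56 -0.    1.39  2.3 ]
1.78 [-0.64  0.2   1.56 -0.    1.39 -2.42]
4.92 [-0.64  0.2   1.56 -0.    1.39  0.72]
1.5917
3.5583
5.8917
[0.54316566 0.07497229 0.39026252] [0.52006431 0.00774464 0.27001044] [-1.51533512e-01  7.62270021e-02  1.65430762e+00 -1.31562803e-04
  1.41101063e+00  1.97723424e-01]
```

View pics/w_rack.png

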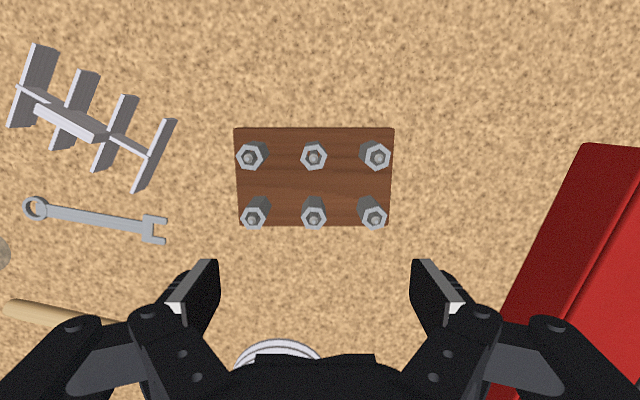

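View pics/w_tray.png

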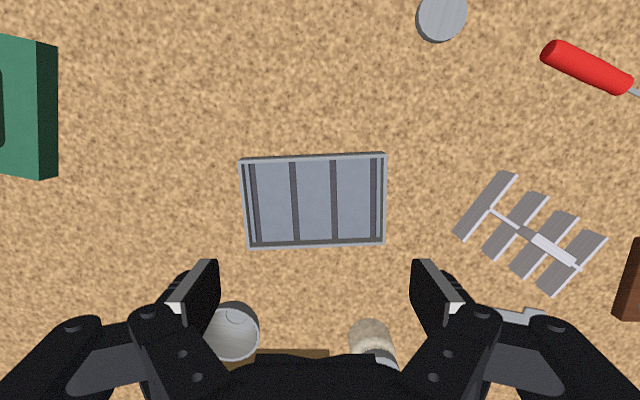

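View pics/w_comb.png

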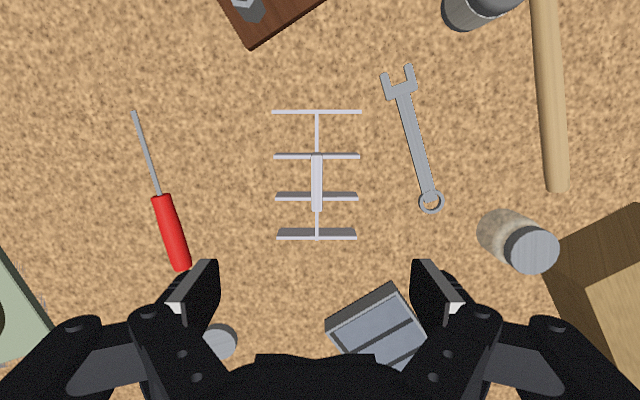

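The wrist views are clear. The rack is at (315,175) with all six nuts, the tray at (313,200) with four dark grooves, and the comb at (317,180) with its bar along the image column.

```bash
cat >> h.py <<'E'
def rect_world(d,mask,z):
    """minAreaRect of largest blob of mask, outline rays cast to plane z -> centre(mm), long-axis length, short, angle of long axis deg"""
    cs=cv2.findContours(mask.astype(np.uint8),cv2.RETR_EXTERNAL,cv2.CHAIN_APPROX_NONE)[0]
    c=max(cs,key=cv2.contourArea).reshape(-1,2)
    q=onplane(d,c,z)[:,:2]*1000
    (cx,cy),(a,b),_=r=cv2.minAreaRect(q.astype(np.float32))
    bx=cv2.boxPoints(r); e=bx[1]-bx[0]; f=bx[2]-bx[1]
    L=e if np.hypot(*e)>np.hypot(*f) else f
    ang=np.degrees(np.arctan2(L[1],L[0]))%180
    return np.array([cx,cy]),max(a,b),min(a,b),ang
def region(P,c,r): return np.hypot(P[...,0]-c[0],P[...,1]-c[1])<r
def meas_comb(d,c=None,bz=0.0):
    P=cloud(d); 
    m=(P[...,2]>.055+bz)&(P[...,2]<.075+bz)&region(P,c,.07)
    return rect_world(d,m,.067+bz)
def meas_tray(d,c=(.505,-.266)):
    P=cloud(d); m=(P[...,2]>.006)&(P[...,2]<.036)&region(P,c,.14)
    # remove comb: keep the largest blob
    return rect_world(d,m,.030), m
E
python3 - <<'E'
from h import *
d=load("w_comb.npz"); print("comb wrist",meas_comb(d,(.52,.008)))
for n in ("w_tray","w_rack"):
  d=load(n+".npz")
  try: print(n,"comb",meas_comb(d,(.52,.008)))
  except Exception as e: print(e)
for n in ("a_top","t_far"):
  d=load(n+".npz"); print(n,"comb",meas_comb(d,(.52,.008)))
for n in ("w_tray","t_far","a_top"):
  d=load(n+".npz"); r,m=meas_tray(d); print(n,"tray",r)
  cv2.imwrite(f"pics/m_{n}.png",m.astype(np.uint8)*255)
# tray rim: depth strictly rim top
d=load("w_tray.npz");P=cloud(d)
m=(P[...,2]>.022)&(P[...,2]<.036)&region(P,(.505,-.266),.11); print("rim",rect_world(d,m,.03))
d=load("w_rack.npz");P=cloud(d)
m=(P[...,2]>.012)&(P[...,2]<.09)&region(P,(.536,.262),.13); print("rack",rect_world(d,m,.02))
# nut tops: z 64..76
m=((P[...,2]>.06)&(P[...,2]<.09)&region(P,(.536,.262),.13)).astype(np.uint8)
cs=cv2.findContours(m,cv2.RETR_EXTERNAL,cv2.CHAIN_APPROX_NONE)[0]
for c in cs:
    if cv2.contourArea(c)>60:
        mm=np.zeros_like(m); cv2.drawContours(mm,[c],-1,1,-1); r=rect_world(d,mm,.07); print("nut",np.round(r[0],1),np.round(r[1:],1), P[mm>0][:,2].max())
E
```

```text
comb wrist (array([521.75756836,   9.9552269 ]), 59.77090835571289, 11.483349800109863, np.float32(69.813446))
w_tray comb (array([519.5255127 ,   3.20749664]), 68.96891021728516, 12.641927719116211, np.float32(71.92796))
w_rack comb (array([519.934021  ,  14.15794182]), 65.3492431640625, 16.100814819335938, np.float32(70.32068))
a_top comb (array([519.40844727,   7.65236282]), 59.05030822753906, 12.224875450134277, np.float32(70.5266))
t_far comb (array([519.25610352,   7.70454788]), 59.050899505615234, 12.5291109085083, np.float32(70.499794))
w_tray tray (array([ 533.89434814, -258.74707031]), 168.9331817626953, 113.01966094970703, np.float32(104.66577))
t_far tray (array([ 534.16442871, -257.79595947]), 173.51109313964844, 111.58797454833984, np.float32(104.96814))
a_top tray (array([ 533.63555908, -258.18875122]), 172.75914001464844, 115.87079620361328, np.float32(104.48656))
rim (array([ 529.18762207, -259.9765625 ]), 168.93768310546875, 99.51099395751953, np.float32(104.64))
rack (array([540.60845947, 263.55181885]), 182.4905242919922, 121.88728332519531, np.float32(101.020256))
nut [568.1 269.3] [26.5 26.3 11. ] nan
nut [580.1 207.2] [ 30.5  23.7 162.6] nan
nut [556.5 331.3] [29.8 23.8 55.7] nan
nut [506.5 257.1] [ 27.3  23.8 171.9] nan
nut [518.6 194.7] [ 28.4  24.2 152.5] nan
nut [494.2 319.1] [28.2 23.9 63.3] nan
```

```bash
python3 - <<'E'
from h import *
from bench import arm
arm.movep([.532,-.259,.22],down(np.radians(14.6))); print(arm.get_clock(),arm.get_q()); d=snap("wrist","w_tray2")
r,m=meas_tray(d,(.532,-.259)); print(r)
arm.movep([.521,.009,.22],down(np.radians(-20))); d=snap("wrist","w_comb2"); print(meas_comb(d,(.52,.008)),arm.get_clock())
a=cv2.imread("pics/w_tray2.png")[60:330,140:500]; b=cv2.imread("pics/w_comb2.png")[60:330,140:500]
cv2.imwrite("pics/v2.png",cv2.resize(np.hstack([a,b]),None,fx=1.1,fy=1.1))
E
```

```text
7.0 [-5.98783666e-01  2.69335715e-01  1.53515563e+00  6.18029675e-04
  1.33732942e+00 -8.53300573e-01]
(array([ 534.98364258, -258.7310791 ]), 168.4941864013672, 109.95347595214844, np.float32(104.64825))
(array([521.47802734,  10.72926903]), 59.94057846069336, 11.752187728881836, np.float32(70.43769)) 8.1417
```

View pics/v2.png

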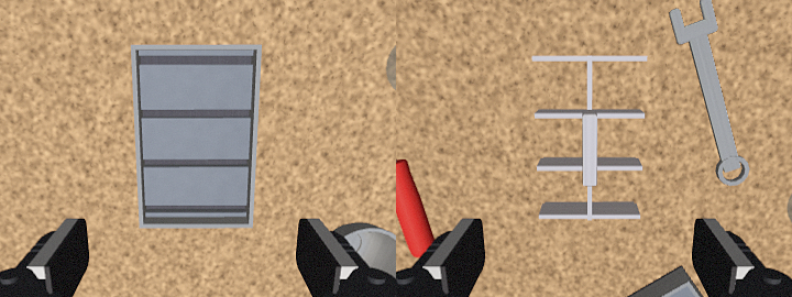

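```bash
python3 - <<'E'
from h import *
from bench import arm
arm.movep([.532,-.259,.22],down(np.radians(194.6))); print(arm.get_clock(),arm.get_q()); d=snap("wrist","w_tray3")
r3,m=meas_tray(d,(.532,-.259)); print(r3)
r2,m=meas_tray(load("w_tray2.npz"),(.532,-.259)); print(r2)
b=(r2[0]-r3[0])/2; 
M=Rot.from_quat(down(np.radians(14.6))).as_matrix(); print("bias in hand (x,y) mm",M[:2,:2].T@b, "mean",(r2[0]+r3[0])/2)
arm.movep([.521,.010,.22],down(np.radians(-19.6))); d=snap("wrist","w_comb3"); print(meas_comb(d,(.52,.008)),arm.get_clock())
E
```

```text
9.95 [-5.99338444e-01  2.69644757e-01  1.53508518e+00  1.62644616e-04
  1.33713312e+00  2.28707176e+00]
(array([ 534.9786377 , -257.78076172]), 168.32412719726562, 109.94855499267578, np.float32(104.651054))
(array([ 534.98364258, -258.7310791 ]), 168.4941864013672, 109.95347595214844, np.float32(104.64825))
bias in hand (x,y) mm [-0.46044621 -0.11735131] mean [ 534.98114014 -258.25592041]
(array([521.86541748,  10.40995789]), 59.94770050048828, 11.40401554107666, np.float32(70.13195)) 11.8667
```

Flipping the hand 180° shows a wrist-camera bias under 0.5 mm. The tray is at (535.0, −258.3) mm, yaw 14.65°. Next I grasp the comb.

```bash
python3 - <<'E'
from h import *
from bench import arm
o=down(np.radians(-19.8)); c=[.5219,.0109]
arm.grip(.045)
arm.move_straight(c+[.12],o,.15); arm.move_straight(c+[.061],o,.06)
print(arm.get_ft_force())
arm.grip(.0,80); print(arm.get_width(),arm.get_ft_force(),arm.get_eef_pos(),arm.get_clock())
arm.move_straight(c+[.20],o,.08); print(arm.get_width(),arm.get_ft_force())
snap("wrist","w_hold"); snap("side","s_hold")
a=cv2.imread("pics/w_hold.png"); b=cv2.imread("pics/s_hold.png")
cv2.imwrite("pics/hold.png",np.vstack([a[150:],b[60:360]])[:, :])
E
```

```text
[-0.46750149 -0.10961176 -0.00310254]
0.010674170249830042 [ 1.06010859 -0.11268982  2.42542771] [0.52243929 0.01083322 0.06160117] 14.6917
0.01109593235170986 [ 0.36463427  0.74268907 -2.45643628]
```

View pics/hold.png

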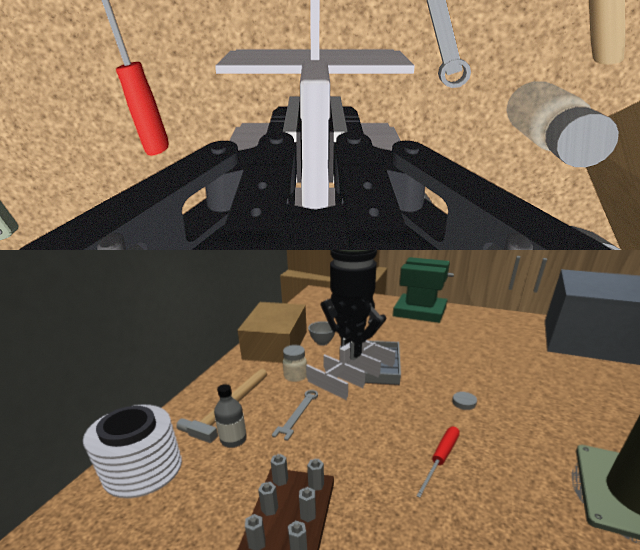

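```bash
cat >> h.py <<'E'
def handcloud(d,pos,quat):
    return (cloud(d)-pos)@Rot.from_quat(quat).as_matrix()
E
python3 - <<'E'
from h import *
from bench import arm
t=[.5350,-.2583]; o=down(np.radians(14.65))
arm.movep(t+[.20],o); print(arm.get_clock(), arm.get_width(), arm.get_ft_force())
arm.move_straight(t+[.115],o,.08); arm.wait(.2); print(arm.get_eef_pos(),arm.get_width(),arm.get_ft_force())
d=snap("wrist","w_pre"); d0=load("w_hold.npz")
df=np.abs(d["range_z"][150:230,215:415]-d0["range_z"][150:230,215:415])
for n,x in (("hold",d0),("pre",d)):
    print(n, [round(float(x["range_z"][r,c]),4) for r,c in ((219,240),(219,300),(219,390),(260,313),(300,313))])
snap("side","s_pre")
E
```

```text
17.7333 0.01044017580313942 [-0.10757376  0.94062202 -2.21796493]
[ 0.53537116 -0.25855909  0.11567329] 0.010928400052781848 [-0.3725118   0.11692832 -1.96138237]
hold [0.1559, 0.1549, 0.1555, 0.126, 0.1308]
pre [0.1549, 0.1547, 0.1544, 0.1252, 0.131]
```

View pics/w_pre.png

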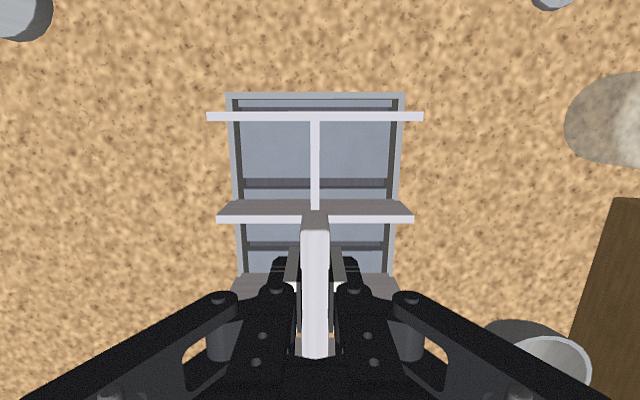

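```bash
python3 - <<'E'
from h import *
d=load("w_pre.npz"); P=cloud(d)
c=np.array([535.0,-258.3]); a=np.radians(14.65); T=np.array([[np.cos(a),np.sin(a)],[-np.sin(a),np.cos(a)]])
m=((P[...,2]>.08)&(P[...,2]<.096)); m[:100]=0;m[135:]=0
r=rect_world(d,m,.089); print("blade72 in tray",T@(r[0]-c),r[1:])
m=((P[...,2]>.083)&(P[...,2]<.096)); m[:205]=0;m[230:]=0;m[:,300:330]=0
for s in (slice(0,315),slice(315,640)):
    mm=np.zeros_like(m); mm[:,s]=m[:,s]; r=rect_world(d,mm,.089); print("blade24 half",T@(r[0]-c),r[1:])
E
```

```text
blade72 in tray [-0.28772667 67.35370113] (95.89141082763672, 9.49779224395752, np.float32(14.642404))
blade24 half [-27.94441304  23.51407644] (40.513370513916016, 6.077301025390625, np.float32(14.629257))
blade24 half [27.34385467 23.48884876] (40.31911087036133, 6.081727981567383, np.float32(14.61378))
```

```bash
python3 - <<'E'
from h import *
d=load("w_pre.npz"); g=d["frame"].mean(2); P=cloud(d)
c=np.array([535.0,-258.3]); a=np.radians(14.65); T=np.array([[np.cos(a),np.sin(a)],[-np.sin(a),np.cos(a)]])
col=270
for r in list(range(90,126))+list(range(196,228)):
    w=onplane(d,[(col,r)],.089)[0,:2]*1000; w2=onplane(d,[(col,r)],.03)[0,:2]*1000
    print(r,g[r,col-8:col+8].mean().round(),P[r,col,2].round(4),"y@89",(T@(w-c))[1].round(1),"y@30",(T@(w2-c))[1].round(1))
E
```

```text
90 155.0 -0.0009 y@89 81.2 y@30 85.2
91 164.0 -0.0008 y@89 80.8 y@30 84.6
92 176.0 0.0296 y@89 80.4 y@30 84.0
93 174.0 0.03 y@89 80.0 y@30 83.5
94 174.0 0.0301 y@89 79.6 y@30 82.9
95 174.0 0.0293 y@89 79.2 y@30 82.3
96 174.0 0.0291 y@89 78.8 y@30 81.7
97 178.0 0.0288 y@89 78.3 y@30 81.1
98 165.0 0.0293 y@89 77.9 y@30 80.6
99 100.0 0.0217 y@89 77.5 y@30 80.0
100 161.0 0.0126 y@89 77.1 y@30 79.4
101 157.0 0.0123 y@89 76.7 y@30 78.8
102 155.0 0.0121 y@89 76.3 y@30 78.2
103 156.0 0.0118 y@89 75.9 y@30 77.7
104 157.0 0.0129 y@89 75.4 y@30 77.1
105 159.0 0.0121 y@89 75.0 y@30 76.5
106 152.0 0.0137 y@89 74.6 y@30 75.9
107 100.0 0.005 y@89 74.2 y@30 75.3
108 93.0 0.0032 y@89 73.8 y@30 74.7
109 94.0 0.0021 y@89 73.3 y@30 74.1
110 84.0 0.0029 y@89 72.9 y@30 73.6
111 158.0 0.0017 y@89 72.5 y@30 73.0
112 230.0 0.0882 y@89 72.1 y@30 72.4
113 220.0 0.0892 y@89 71.7 y@30 71.8
114 217.0 0.0897 y@89 71.2 y@30 71.2
115 218.0 0.0897 y@89 70.8 y@30 70.6
116 217.0 0.0883 y@89 70.4 y@30 70.0
117 218.0 0.0878 y@89 70.0 y@30 69.4
118 218.0 0.0871 y@89 69.5 y@30 68.8
119 221.0 0.0881 y@89 69.1 y@30 68.2
120 
[... 686 characters left out ...]
.0 y@30 10.7
209 116.0 0.0774 y@89 27.6 y@30 10.0
210 118.0 0.0806 y@89 27.1 y@30 9.3
211 115.0 0.0807 y@89 26.6 y@30 8.6
212 116.0 0.083 y@89 26.0 y@30 7.8
213 114.0 0.0847 y@89 25.5 y@30 7.1
214 122.0 0.0865 y@89 25.0 y@30 6.4
215 185.0 0.0873 y@89 24.5 y@30 5.7
216 226.0 0.0879 y@89 24.0 y@30 5.0
217 219.0 0.0894 y@89 23.5 y@30 4.3
218 218.0 0.0877 y@89 23.0 y@30 3.6
219 218.0 0.0884 y@89 22.5 y@30 2.9
220 218.0 0.0879 y@89 22.0 y@30 2.2
221 219.0 0.0891 y@89 21.5 y@30 1.5
222 217.0 0.0887 y@89 21.0 y@30 0.8
223 194.0 0.0891 y@89 20.5 y@30 0.0
224 149.0 0.0137 y@89 20.0 y@30 -0.7
225 154.0 0.0129 y@89 19.4 y@30 -1.4
226 156.0 0.0126 y@89 18.9 y@30 -2.1
227 155.0 0.0132 y@89 18.4 y@30 -2.8
```

```bash
python3 - <<'E'
from h import *
from bench import arm
t=np.array([.5350,-.2583])+.0010*np.array([-.253,.967]); o=down(np.radians(14.65))
def go(z,v): arm.move_straight([*t,z],o,v)
go(.082,.05); arm.wait(.1); print(arm.get_eef_pos(),arm.get_ft_force())
f0=arm.get_ft_force()
for z in np.arange(.080,.0635,-.001):
    go(z,.02); f=arm.get_ft_force(); e=arm.get_eef_pos()
    print(round(z,4),e.round(4),(f-f0).round(1),round(arm.get_width(),4))
    if f[2]-f0[2]>12: break
snap("wrist","w_in"); print(arm.get_clock())
E
```

```text
[ 0.53518579 -0.25761388  0.08253316] [-0.49453358  0.07100142 -2.40683584]
0.08 [ 0.5347 -0.2573  0.08  ] [ 0.1  0.  -0.1] 0.0106
0.079 [ 0.5347 -0.2573  0.0789] [ 0.2 -1.3  1.1] 0.0106
0.078 [ 0.5347 -0.2573  0.0779] [0.1 0.4 0.5] 0.0108
0.077 [ 0.5347 -0.2573  0.0769] [ 1.  -1.2 -0. ] 0.0113
0.076 [ 0.5347 -0.2573  0.0759] [ 0.1 -0.3  0.5] 0.0108
0.075 [ 0.5346 -0.2573  0.0749] [ 1.1 -0.2  1.1] 0.0103
0.074 [ 0.5347 -0.2573  0.0739] [ 1.5 -0.2  0.7] 0.0103
0.073 [ 0.5347 -0.2573  0.0729] [-0.  -0.  -0.2] 0.0105
0.072 [ 0.5347 -0.2573  0.0719] [ 0.7 -0.3  0.2] 0.0107
0.071 [ 0.5347 -0.2573  0.0709] [-0.3 -0.   1.2] 0.0106
0.07 [ 0.5347 -0.2573  0.0699] [0.5 0.1 1. ] 0.0107
0.069 [ 0.5347 -0.2573  0.0689] [ 0.6 -0.2  0.3] 0.0104
0.068 [ 0.5347 -0.2573  0.0679] [ 0.2  1.1 -0.2] 0.0108
0.067 [ 0.5347 -0.2573  0.0669] [0.1 0.2 0.3] 0.0108
0.066 [ 0.5347 -0.2573  0.0659] [ 0.6 -0.1 -0.4] 0.0109
0.065 [ 0.5347 -0.2573  0.0649] [ 0.7 -0.3  0.7] 0.0107
0.064 [ 0.5349 -0.2574  0.0646] [-0.8  0.7  5.6] 0.0109
24.45
```

View pics/w_in.png

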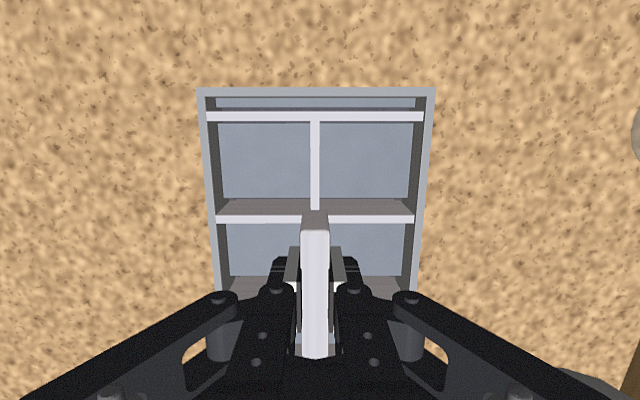

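```bash
python3 - <<'E'
from h import *
from bench import arm
p=arm.get_eef_pos(); o=down(np.radians(14.65))
arm.grip(.045); arm.wait(.3)
arm.move_straight([p[0],p[1],.22],o,.12)
d=snap("wrist","w_seated")
P=cloud(d); m=(P[...,2]>.058)&(P[...,2]<.08)&region(P,(.535,-.258),.07)
print("bar",rect_world(d,m,.070), np.nanmedian(P[m][:,2])); r,_=meas_tray(d,(.535,-.258)); print(r)
arm.movep([.5406,.2636,.215],down(np.radians(-79))); print(arm.get_clock()); snap("wrist","w_rack2"); snap("top","t_seated")
a=cv2.imread("pics/w_seated.png")[60:330,140:500]; b=cv2.imread("pics/w_rack2.png")[60:330,140:500]
cv2.imwrite("pics/v3.png",cv2.resize(np.hstack([a,b]),None,fx=1.1,fy=1.1))
E
```

```text
bar (array([ 531.67218018, -256.41070557]), 60.069068908691406, 11.499932289123535, np.float32(104.217735)) 0.06947765921908897
(array([ 534.9208374, -258.3711853]), 167.930908203125, 109.95780181884766, np.float32(104.676956))
28.8417
```

View pics/v3.png

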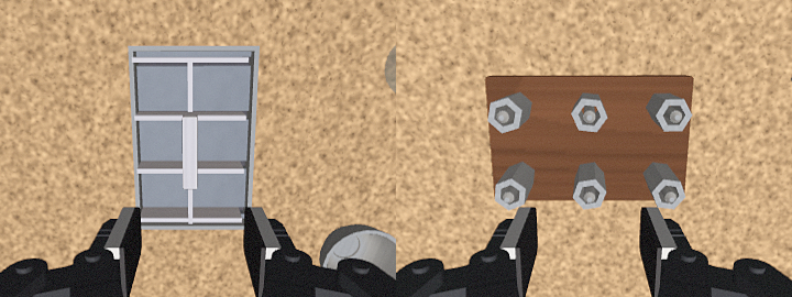

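The comb is seated: bar top at 69.5 mm (nominal 70) and all blades in their grooves. It sits about 3 mm off centre along x, inside the 7 mm tolerance. Next I measure the nuts.

```bash
cat >> h.py <<'E'
def nuts(d,z=.070,thr=None,c=(.5406,.2636),r=.13):
    P=cloud(d); g=cv2.GaussianBlur(d["frame"],(3,3),0).astype(int)
    gray=g.mean(2); sat=g.max(2)-g.min(2)
    m=((gray>(thr or 150))&(sat<30)&(P[...,2]>z-.012)&region(P,c,r)).astype(np.uint8)
    out=[]
    for ct in cv2.findContours(m,cv2.RETR_EXTERNAL,cv2.CHAIN_APPROX_NONE)[0]:
        if cv2.contourArea(cv2.convexHull(ct))<200: continue
        q=onplane(d,ct.reshape(-1,2),z)[:,:2]*1000
        h=cv2.convexHull(q.astype(np.float32)).reshape(-1,2)
        # width profile: mean of the 3 hex-widths as a function of jaw angle, minimum = flats
        th=np.radians(np.arange(0,60,.5)); W=[]
        for t in th:
            w=0
            for k in range(3):
                s=h@[np.cos(t+k*np.pi/3),np.sin(t+k*np.pi/3)]; w+=np.ptp(s)
            W.append(w/3)
        i=int(np.argmin(W)); t=th[i]
        # centre from mid-extents along the three flat normals
        A=[];b=[]
        for k in range(3):
            n=np.array([np.cos(t+k*np.pi/3),np.sin(t+k*np.pi/3)]); s=h@n; A.append(n); b.append((s.max()+s.min())/2)
        cen=np.linalg.lstsq(np.array(A),np.array(b),rcond=None)[0]
        out.append((cen,np.degrees(t),W[i],max(W),ct))
    return out,m
E
python3 - <<'E'
from h import *
d=load("w_rack2.npz")
g=d["frame"].mean(2); 
out,m=nuts(d)
cv2.imwrite("pics/nm.png",cv2.resize(np.hstack([m[60:330,200:420]*255,g[60:330,200:420].astype(np.uint8)]),None,fx=1.8,fy=1.8,interpolation=0))
a=np.radians(11.02); T=np.array([[np.cos(a),np.sin(a)],[-np.sin(a),np.cos(a)]])
for c,t,w,W,ct in out: print(c.round(1),t,w.round(1),W.round(1),(T@(c-[540.6,263.6])).round(1))
P=cloud(d); mm=(P[...,2]>.012)&(P[...,2]<.024)&region(P,(.5406,.2636),.13)
print(rect_world(d,mm,.02))
E
```

```text
[518.9 194.4] 3.5 23.8 26.4 [-34.5 -63.7]
[506.7 257.1] 21.0 23.8 26.1 [-34.5   0. ]
[494.5 319.8] 33.0 23.8 26.1 [-34.5  64. ]
[581.8 206.6] 11.0 23.5 26.0 [ 29.6 -63.8]
[569.4 269.3] 3.5 23.7 26.2 [29.3  0.1]
[557.2 332. ] 27.5 23.9 26.4 [29.4 64. ]
(array([538.41918945, 263.38885498]), 182.2899932861328, 116.37055206298828, np.float32(100.96226))
```

View pics/nm.png

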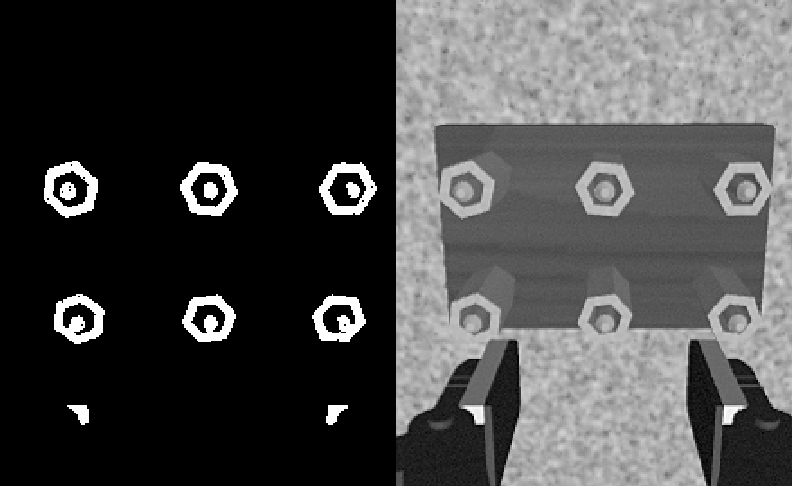

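```bash
cat > pick.py <<'E'
from h import *
from bench import arm
N={0:((494.5,319.8),33-120),1:((506.7,257.1),21-120),2:((518.9,194.4),3.5-60),3:((557.2,332.0),27.5-120),4:((569.4,269.3),3.5-60),5:((581.8,206.6),11-60)}
TC=np.array([.5350,-.2583]); TA=np.radians(14.65)
def tray(x,y): return TC+np.array([np.cos(TA)*x-np.sin(TA)*y,np.sin(TA)*x+np.cos(TA)*y])/1000
def cell(i): return tray((-27.5 if i<3 else 26.5),(48,0,-48)[i%3])
PL=down(np.radians(-75.35)); ZT=.150
def grasp(i,xy=None,yaw=None,z=.068):
    c,y=N[i]; c=np.array(c)/1000 if xy is None else xy; o=down(np.radians(y if yaw is None else yaw))
    arm.grip(.048)
    arm.movep([*c,ZT],o); arm.move_straight([*c,z],o,.10)
    arm.grip(0,100); w=arm.get_width(); print(i,"grip w",round(w,4),"F",arm.get_ft_force().round(1),"t",arm.get_clock())
    if w<.020: return False
    arm.move_straight([*c,ZT],o,.12)
    return arm.get_width()>.020
def carry(i):
    c=cell(i)
    arm.move_straight([*c,ZT],PL,.25); w=arm.get_width(); f=arm.get_ft_force()
    d=snap("wrist",f"n{i}_carry"); print(i,"carried w",round(w,4),f.round(1),"t",arm.get_clock()); return w
def place(i,zend=.0625):
    c=cell(i); f0=arm.get_ft_force()
    arm.move_straight([*c,.075],PL,.10)
    for z in np.arange(.072,zend-.0001,-.00158):
        arm.move_straight([*c,z],PL,.04); f=arm.get_ft_force()-f0
        if abs(f[2])>8 or np.hypot(*f[:2])>10: print("contact at",z,f.round(1)); break
    print(i,"at",arm.get_eef_pos().round(4),(arm.get_ft_force()-f0).round(1),round(arm.get_width(),4))
def release(i):
    c=cell(i)
    arm.grip(.034); arm.wait(.2); arm.move_straight([*c,.10],PL,.08); arm.move_straight([*c,ZT],PL,.2)
    snap("wrist",f"n{i}_done"); print(i,"done",arm.get_clock())
E
python3 - <<'E'
from pick import *
print(grasp(0)); carry(0)
b=cv2.imread("pics/n0_carry.png")
E
```

```text
0 grip w 0.0217 F [-0.  -0.4  4.4] t 30.95
True
0 carried w 0.0216 [ 0.1  0.1 -0.5] t 34.1417
```

View pics/n0_carry.png

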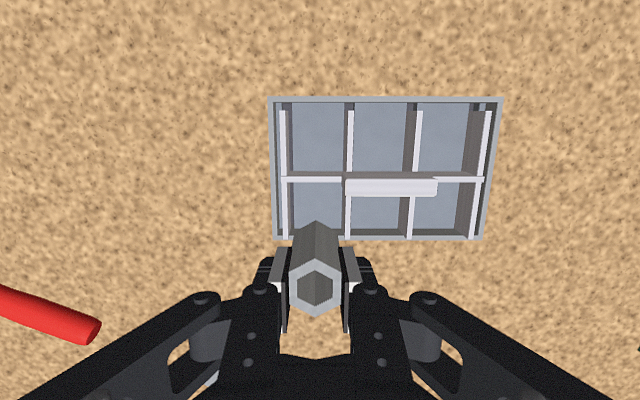

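```bash
python3 - <<'E'
from pick import *
print(arm.get_eef_pos(),arm.get_orientation(),PL,[cell(i).round(3) for i in range(6)])
d=load("n0_carry.npz"); R=KR(d)[1]; print(-R.T@KR(d)[2],R)
for i in range(6): print(i,proj(d,[*cell(i),.013]).round())
E
```

```text
[ 0.49627064 -0.21794605  0.14994975] [ 9.91767031e-01  1.28055141e-01 -7.24945122e-05 -1.78698405e-04] [0.99183891 0.12749739 0.         0.        ] [array([ 0.496, -0.219]), array([ 0.508, -0.265]), array([ 0.521, -0.312]), array([ 0.548, -0.205]), array([ 0.561, -0.252]), array([ 0.573, -0.298])]
[ 0.56320442 -0.19894322  0.27013429] [[ 2.53778913e-01 -9.67262135e-01 -4.75907556e-04]
 [-9.29554973e-01 -2.44021728e-01  2.76371035e-01]
 [-2.67439369e-01 -6.96947587e-02 -9.61050896e-01]]
0 [[317. 201.]]
1 [[375. 201.]]
2 [[433. 201.]]
3 [[318. 135.]]
4 [[379. 135.]]
5 [[440. 135.]]
```

```bash
python3 - <<'E'
from pick import *
place(0); release(0)
E
```

```text
0 at [ 0.4962 -0.2188  0.0624] [-1.3  0.6 -0.8] 0.0217
0 done 38.3333
```

View pics/n0_done.png

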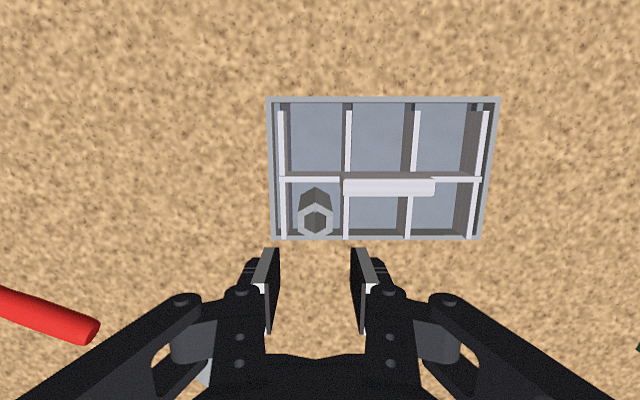

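Nut 0 is standing in its cell at (315,212) in the image. I'll continue with the rest, checking for slip at each carry.

```bash
python3 - <<'E'
from pick import *
def toprange(n): return float(np.nanmin(load(n+".npz")["range_z"][262:318,293:337]))
ref=toprange("n0_carry"); print("ref",ref)
for i in (3,1):
    if not grasp(i): print("grasp fail",i); break
    if carry(i)<.020: print("lost",i); break
    s=toprange(f"n{i}_carry")-ref; print("slip",round(s,4))
    if abs(s)>.004: print("slipped",i); break
    place(i); release(i)
E
```

```text
ref 0.0
3 grip w 0.022 F [-1.  -0.5  4.1] t 41.9417
3 carried w 0.0219 [ 0.4  0.1 -0.5] t 45.125
slip 0.0
3 at [ 0.5485 -0.2052  0.0625] [-0.3 -1.2 -0.5] 0.0218
3 done 49.3167
1 grip w 0.0221 F [-0.2  0.2  5.1] t 52.625
1 carried w 0.0221 [ 0.3 -0.  -0.9] t 55.75
slip 0.0
1 at [ 0.5084 -0.2653  0.0624] [ 0.3 -0.6  1.1] 0.0219
1 done 59.9417
```

```bash
python3 - <<'E'
from pick import *
def toprange(n):
    r=load(n+".npz")["range_z"][262:318,293:337]; return float(np.percentile(r[r>0.05],3))
for i in (0,3,1): print(i,toprange(f"n{i}_carry"))
E
```

```text
0 0.1313466876745224
3 0.13154640793800354
1 0.13133293390274048
```

View pics/n1_done.png

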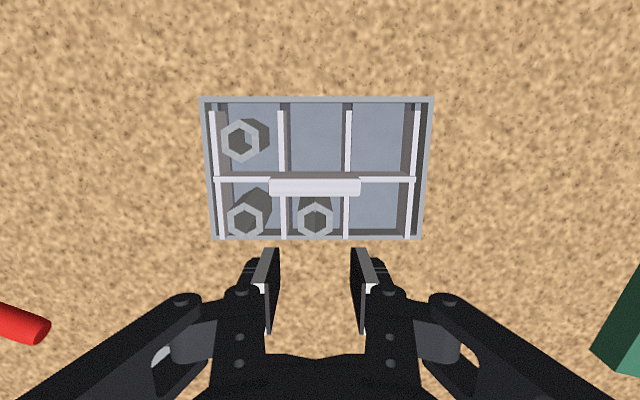

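The image shows nuts 0, 3 and 1 upright in cells at (246,215), (241,140) and (315,215). No nut slipped, as the carry ranges agree within 0.2 mm.

```bash
python3 - <<'E'
from pick import *
def toprange(n):
    r=load(n+".npz")["range_z"][262:318,293:337]; return float(np.percentile(r[r>0.05],3))
for i in (4,2,5):
    if not grasp(i): print("grasp fail",i); break
    if carry(i)<.020: print("lost",i); break
    s=toprange(f"n{i}_carry")-.1314; print("slip",round(s,4))
    if abs(s)>.003: print("slipped",i); break
    place(i); release(i)
E
ls -t pics | head -2
```

```text
4 grip w 0.022 F [0.3 0.1 5.1] t 63.4917
4 carried w 0.0216 [-0.1  0.1 -0.6] t 66.6083
slip 0.0003
4 at [ 0.5606 -0.2516  0.0625] [-0.   0.3  0.7] 0.0218
4 done 70.8
2 grip w 0.022 F [-0.2  0.4  5.5] t 74.05
2 carried w 0.0221 [-0.1  0.6 -1.2] t 77.1083
slip 0.0001
2 at [ 0.5205 -0.3117  0.0624] [-0.7 -0.5  0.6] 0.022
2 done 81.3
5 grip w 0.0217 F [-0.1 -0.1  3.6] t 84.8
5 carried w 0.0217 [-0.2 -0.1 -2.3] t 87.85
slip 0.0004
5 at [ 0.5728 -0.298   0.0625] [ 0.7  0.1 -0.7] 0.0222
5 done 92.0417
n5_done.png
n5_carry.png
```

Now the final check, from above the tray and from the fixed cameras.

```bash
python3 - <<'E'
from pick import *
arm.movep([*tray(0,0),.22],down(np.radians(14.65))); d=snap("wrist","f_w")
P=cloud(d)
out,m=nuts(d,z=.063,c=TC,r=.10)
for c,t,w,W,ct in out:
    dd=[np.hypot(*(c/1000-cell(i))) for i in range(6)]; i=int(np.argmin(dd)); print("nut in cell",i,"off mm",round(dd[i]*1000,1),"w",w.round(1),W.round(1))
arm.movep([.45,.1,.30],down(np.radians(14.65))); snap("side","f_s"); d=snap("top","f_t")
P=cloud(d); m=(P[...,2]>.064)&region(P,TC,.035); print("bar top z",np.nanmax(P[m][:,2]),m.sum())
a=cv2.imread("pics/f_w.png")[60:330,140:500]; s=cv2.imread("pics/f_s.png")[110:245,300:480]; 
cv2.imwrite("pics/fin.png",np.hstack([a,cv2.resize(s,(360,270))]))
E
```

```text
nut in cell 5 off mm 2.4 w 23.4 26.1
nut in cell 2 off mm 1.9 w 23.2 25.5
nut in cell 4 off mm 1.9 w 24.0 26.6
nut in cell 1 off mm 1.3 w 23.6 26.5
nut in cell 1 off mm 24.4 w 42.4 46.6
nut in cell 3 off mm 1.1 w 23.7 26.9
nut in cell 0 off mm 1.2 w 23.8 26.6
bar top z 0.0750686205168527 118
```

View pics/fin.png

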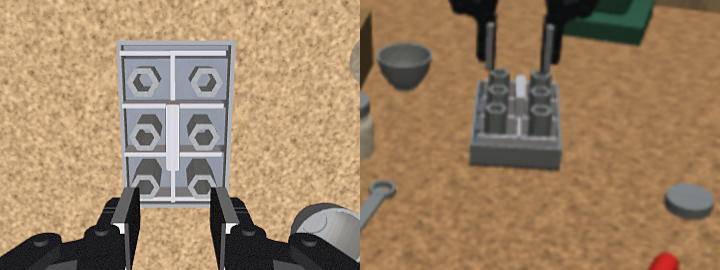

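View pics/f_t.png

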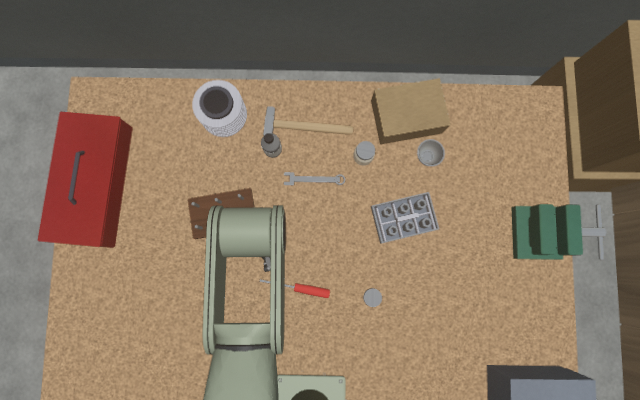

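```bash
python3 - <<'E'
from pick import *
a=TA; T=np.array([[np.cos(a),np.sin(a)],[-np.sin(a),np.cos(a)]])
for n in ("w_in","w_seated","f_w","f_t"):
    d=load(n+".npz"); P=cloud(d); g=d["frame"].astype(int)
    m=(g.min(2)>185)&(P[...,2]>.064)&(P[...,2]<.076)&region(P,TC,.05)
    try: r=rect_world(d,m,.070); print(n,(T@(r[0]-TC*1000)).round(1),np.round(r[1:],1),"z",np.nanmedian(P[m][:,2]).round(4))
    except Exception as e: print(n,e)
d=load("f_w.npz");P=cloud(d); m=(P[...,2]>.064)&(P[...,2]<.076)&region(P,TC,.032)&(d["frame"].min(2)>185)
Q=P[m]; A=np.c_[Q[:,:2]-Q[:,:2].mean(0),np.ones(len(Q))]; print("bar plane slope",np.linalg.lstsq(A,Q[:,2],rcond=None)[0])
# blade ends in the final wrist view: web/blade-top in-plane
m=(d["frame"].min(2)>175)&(P[...,2]>.033)&(P[...,2]<.043)&region(P,TC,.1)
q=(P[m][:,:2]*1000-TC*1000)@T.T; print("blade x range",np.percentile(q[:,0],[1,99]).round(1),"y range",np.percentile(q[:,1],[1,99]).round(1),"z",np.median(P[m][:,2]))
E
```

```text
w_in [-0.5  0.7] [ 58.4  10.9 104.8] z 0.0696
w_seated [-3.4  1.8] [ 58.3  10.7 104.8] z 0.0696
f_w [-3.3  1.5] [ 58.3  10.7 104.6] z 0.0696
f_t [-5.7  1.6] [ 55.1   9.7 107.4] z 0.0702
bar plane slope [0.00312073 0.00061436 0.06959464]
blade x range [-49.7  43.8] y range [-72.6  74.7] z 0.03793559627542095
```

```bash
python3 -c "
from bench import arm
arm.hand_in(); print(arm.get_clock())"
```

```text
the job is handed in; nothing more can be done
the job is handed in; nothing more can be done
```

I seated the divider comb in the tray while all six nuts were still on their pegs. I then moved each nut to its matching cell and handed the job in at about 95 s of the 210 s allowed; no verdict is reported.

**Nuts:** the last wrist view shows all six upright, each 1–2.5 mm from my placing target, against the 20 mm limit. My targets for the three near cells were 1 mm off the cell centre, on purpose. No slip was seen on any carry.

**Comb height and tilt:** the bar top reads 69.6 mm (nominal 70), tilted about 0.003 rad and in line with the tray.

**Comb position:** it slid about 3 mm along x when I let it go and now sits about 3.5 mm off the tray centre, against the 7 mm limit. I left it there.

**Bystanders:** the bottle and jar are still standing where they were.

**Checks that disagreed:**
- The coarse top camera puts the comb about 6 mm off centre. I trusted the wrist view, because the groove and wall clearances allow only about 3.6 mm.
- My nut finder listed one extra blob in the last view, which is the comb's grip bar.
- Before the comb went in, the wrist view put it 1.5 mm off sideways. I corrected 1 mm, and it went down with no side load.

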